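# Shingle specimen tags and fix their print

## Task

Shingle the tags along the coating rail: lay the blue-printed tag, print up and steel pad away from the green tag, so that it overlaps the green-printed tag and covers its steel pad but none of its print, then lay the orange masking plate over the blue tag's steel pad in the same way, all in line along the rail and without shifting the green tag. Only when both pads are covered and you have let go, press the spray can's red cap fully down and let it spring back up. Leave the jars and vials where they stand.

Things in the scene. Friction and masses are not known exactly. Their poses are not given: they have to be found in the camera images.
- first_c (a point): First specimen tag: rigid white plate 80 x 48 x 6 mm with green printed bars, 35 g, lying loose on the rail's runner. Point at its centre, mid-thickness. x runs along its 80 mm length towards its dark steel pad (x = +24 to +40 mm, 34 mm wide); print covers x = -36 to +2 mm; y across the width; z up out of the printed face.
- second_c (a point): Second tag, same size, pad and axes as the first (+x towards its steel pad) but with blue printed bars; loose, about 35 g. Point at its centre, mid-thickness. It starts on a fixed cork block 60 x 30 x 30 mm, narrower than the tag: its long edges overhang about 9 mm each side, underside 30 mm above the table. Grip across its 48 mm width.
- mask_c (a point): The plain orange masking plate, 80 x 48 x 6 mm, loose, about 35 g, no print and no pad, starting on a second cork block like the other. Point at its centre half-way through the thickness, x along its 80 mm length (either end will do), z up.
- rail_top (a point): Fixed coating rail: base plate 280 x 90 x 6 mm with lips 13 mm high, and a grey runner 270 long, 28 wide, top 34 mm above the table; tags lie along it, long edges overhanging 10 mm each side. Point mid-runner on its top; x along it from the dark end stop (42 mm high, at -138 mm), where the first tag lies, to the empty end (+135 mm). First tag's x points the same way.
- cap_top (a point): Red push cap (34 mm across, 20 mm tall) on the white and green spray can, which stands fixed beside the rail in a black foot (90 mm across; can 52 mm across). Point at the middle of the cap's flat top, 190 mm above the table when up; z up. It moves with the cap.
- cap (a joint): Travel of the red cap: 0 = up, 0.008 m = fully down. A spring returns it: about 3 N to start it, about 8.5 N fully down.
- jar_a: Bystander, loose: green glass jar with white screw lid, 74 mm across, 100 mm tall. Origin at the centre of its underside.
- jar_b: Bystander, loose: amber glass jar with white screw lid, 74 mm across, 100 mm tall. Origin at the centre of its underside.
- vial_a: Bystander, loose: small green vial with white cap, 24 mm across, 48 mm tall. Origin at the centre of its underside.
- vial_b: Bystander, loose: small green vial with white cap, 24 mm across, 48 mm tall. Origin at the centre of its underside.
- vial_c: Bystander, loose: small green vial with white cap, 24 mm across, 48 mm tall. Origin at the centre of its underside.

How it is judged:
By the outcome, as a careful person would: the job done as asked, in the order asked, and still so for the second after the job is handed in, with the robot touching nothing.
It also fails if it takes over 67 s, if anything falls off the work surface, if the arm or the gripper's body presses on something with over 40 N, if the wrist force passes 120 N, or if a joint passes its speed limit or range.

## Robot

A 6-joint arm with a two-finger parallel gripper is mounted at the origin on the work surface. World frame = base frame: x ahead of the robot, y to its left, z up, the work surface at z = 0. Lengths are in mm, angles in degrees, forces in N, time in s.
With the tool pointing down it reaches from about 350 to 850 mm from the base axis. Payload 8.1 kg.
Tool frame: the origin (TCP) lies at the very end of the fingers, on their centre line; the grasp point (between the pads) lies 19 mm behind it; z points along the fingers, y is the line along which they close (so a half turn about z gives the same grasp; the last joint's range is limited). The gripper opens to 85 mm and grips with 20 to 120 N. Pads are 22 mm wide; open, the fingers measure 114 mm over their backs; the gripper's body (76 mm by 85 mm) begins 54 mm behind the grasp point. The pads swing forward as they close: fully open they stand 13 mm farther back than shut.
Start: joints at [-75.94, 7.471, 85.268, -0, 87.261, -4.893], TCP at [194.9, -567.467, 191.492] pointing down, gripper open.
Joint ranges: [-169.43, 169.43], [-51.17, 129.36], [1.28, 143.12], [-76.62, 256.62], [0, 156.53], [-152.29, 152.29]. Speed limits (degrees/s): [136.94, 136.94, 159.86, 180, 180, 180].

## Interface

Orientations are given as [roll, pitch, yaw] about the fixed x, y, z axes, in that order (R = Rz(yaw) Ry(pitch) Rx(roll)).
In Python, from bench import sense, eyes, job, models gives the robot as it stands. The module is installed in compiled form; this text tells all that it offers.
- The arm moves only by the tool apply_moves, never from a script. Its argument "rows" is a list of rows, each a list of 6 numbers: the shift along the tool's x, y, z in mm, then the turn, a rotation vector about the tool's x, y, z in rad. In form: [[dx, dy, dz, rx, ry, rz], ...]. A call has exactly 5 rows; each row shifts and turns the commanded pose from where the row before left it, along the tool's axes as they then stand; what a row does not reach is not made up. A row lasts 1/8 s, in which the tool goes at most 62.5 mm and 10.7 degrees, less where a joint would pass 70% of its speed; a pose out of reach is approached as far as the arm can. A call is refused whole if a number of a shift passes 62.5 or a number of a turn 0.188, either way. A call with a gripper value outside its range is refused whole. "fingers" is the finger opening in mm, from 0 to 85.4, set as the call begins (left out, the last holds). The fingers move at their own pace and stop on an object; "grip_force" is the grip in N (left out, the last holds). Time passes only in rows, so rows that do not move let the fingers close, or fill a call up. It gives the time, the measured TCP pose, the force, the opening and the grip force at its end, in the units of the state.
- sense(): the state, without advancing time (a new reading comes with each control period).
- eyes.snapshot(name): name is "scene" or "top"; returns (picture, depth): 420x560x3 uint8, red, green, blue; 420x560 float32, mm along the optical axis (not along the pixel's ray), 0 where there is no reading.
- eyes.get_calibration(name): a dict with "intrinsics" (3x3 intrinsics, pixels), "D" ([k1, k2, p1, p2, k3] as OpenCV has them; the pictures are not rectified), "R" (3x3) and "t" (3): a world point X has camera coordinates R X + t. Camera axes: x right, y down, z forward; pixel columns grow to the right and rows downward; lengths in mm; the calibration is good to about 2 mm. A picture is of the moment at which its call begins. get_calibration takes no time and is no camera call.
- job.hand_in(): hands the job in; it is judged then, once.
Trained networks look in the newest picture that a camera, given by its name, has taken for a name from the list of things; names that differ only in an ending like _2 or _b are one class to them, and where a whole thing is asked for, a point or a joint stands for the part that bears it (a point fixed in the world has none). Each returns a list of dicts, best first, with "confidence" (0 to 1); they miss things now and then, are a little off and sometimes report something else, mostly with a low value. They report only what shows in the picture. A call takes as long as a camera call.
- models.boxes_of(name, camera): "xyz" ([x, y, z] in mm, in world coordinates, good to about 4 mm: the middle of the surface that is visible of it).
- models.cut_out(name, camera): "pixels" (420x560 bool, what is visible of it).
- models.place_of(name, camera): "xyz" ([x, y, z] in mm, in world coordinates, good to about 4 mm: a listed point, or the origin of a listed thing).
The state is a dict: "time": time; "joint_pos": joint angles; "qd": joint speeds; "joint_efforts": joint torques, N m; "tool_pos": TCP position; "tcp_rot": TCP orientation; "ft_force": force on the tool from outside, world axes, zero at the start; "wrist_torque": the same for the moment, N m; "finger_gap": finger opening in mm; "grip_force": force on a finger pad.
Only numpy, scipy, OpenCV 4.12 (cv2) and the standard library are available. Lean on these libraries where they do the work, as an engineer would, in place of code of your own. Each camera call takes 0.05 s, during which the arm holds its last target. There are 200 camera calls.

## Working session

There is one attempt and no reset: what is moved stays moved. The work goes in short steps, Python scripts to look and compute and a tool call to move; the robot and the scene stay as the last step left them, time stands still between calls to the robot, and variables do not carry over. Pictures are saved under pics/ and viewed, at most 10 in all, crops included, and the job is handed in when it is done.

Besides the shell and the picture viewer there is one more tool, called after "Request:" as name(argument=value, ...), one argument or row to a line, values as JSON. apply_moves: Moves the arm, as the interface text tells. Its arguments: {"type":"object","properties":{"rows":{"type":"array"},"fingers":{"type":"number"},"grip_force":{"type":"number"}},"required":["rows"]}

```bash
mkdir -p pics
cat > h.py <<'E'
import numpy as np, cv2
from bench import sense, eyes, job, models
def snap(cam,fn=None):
    p,d=eyes.snapshot(cam)
    if fn: cv2.imwrite('pics/'+fn,p[:,:,::-1])
    return p,d
def world(cam,d,uv,z=None):
    c=eyes.get_calibration(cam);K=np.array(c['intrinsics']);D=np.array(c['D']);R=np.array(c['R']);t=np.array(c['t'])
    uv=np.array(uv,float).reshape(-1,2)
    n=cv2.undistortPoints(uv[:,None,:],K,D)[:,0]
    r=np.c_[n,np.ones(len(n))]
    if z is None:
        dd=np.array([d[int(v),int(u)] for u,v in uv])[:,None]
        return (r*dd-t)@R
    o=-R.T@t; w=r@R
    return o+w*((z-o[2])/w[:,2])[:,None]
E
cat > a.py <<'E'
from h import *
np.set_printoptions(precision=1,suppress=True)
s=sense();print(s)
im={}
for c in('top','scene'):
    im[c]=snap(c,c+'0.png')
for n in['first_c','second_c','mask_c','rail_top','cap_top','jar_a','vial_a']:
  for c in('top','scene'):
    print(n,c,[(np.round(q['xyz'],0).tolist(),round(q['confidence'],2)) for q in models.place_of(n,c)[:4]])
E
python3 a.py
```

```text
{'time': 0.0, 'joint_pos': array([-75.9,   7.5,  85.3,  -0. ,  87.3,  -4.9]), 'qd': array([-0. , -0.1,  0. , -0.1,  0. ,  0. ]), 'joint_efforts': array([  0. , -56.9, -50.1,  -0. ,   0. ,  -0. ]), 'tool_pos': array([ 194.7, -566.8,  190.4]), 'tcp_rot': array([-179.9,   -0. ,   19. ]), 'ft_force': array([-0.2,  0.3, -0.2]), 'wrist_torque': array([ 0.,  0., -0.]), 'grip_force': 0.0, 'finger_gap': 85.50207420159501}
first_c top [([508.0, -17.0, 37.0], 0.63)]
first_c scene [([508.0, -19.0, 40.0], 0.84)]
second_c top [([422.0, -347.0, 35.0], 0.62)]
second_c scene [([426.0, -341.0, 33.0], 0.81)]
mask_c top [([433.0, 314.0, 33.0], 0.87)]
mask_c scene [([432.0, 314.0, 30.0], 0.91)]
rail_top top [([513.0, 49.0, 34.0], 0.77)]
rail_top scene [([518.0, 45.0, 35.0], 0.97)]
cap_top top [([650.0, 79.0, 191.0], 0.74)]
cap_top scene [([654.0, 77.0, 188.0], 0.62)]
jar_a top [([683.0, 328.0, -2.0], 0.85), ([699.0, -301.0, -1.0], 0.8)]
jar_a scene [([703.0, -296.0, 2.0], 0.73), ([682.0, 325.0, 2.0], 0.55)]
vial_a top [([687.0, -246.0, -1.0], 0.67), ([622.0, 376.0, -0.0], 0.52), ([671.0, 234.0, -1.0], 0.42), ([697.0, -302.0, -2.0], 0.31)]
vial_a scene [([618.0, 380.0, 2.0], 0.65), ([668.0, 225.0, 1.0], 0.64), ([685.0, -245.0, -1.0], 0.63)]
```

View pics/top0.png

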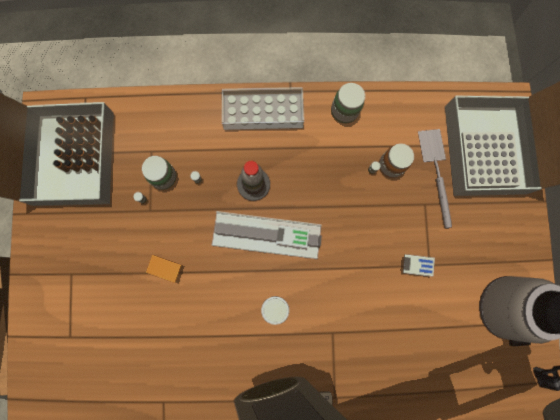

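View pics/scene0.png

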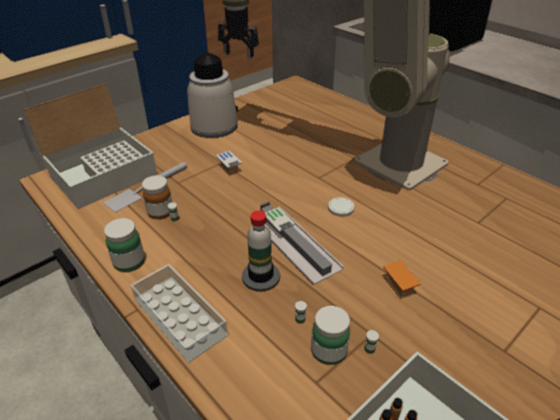

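Top view: rail centred at about (267,234) with the green tag at (299,236). The blue tag is at (419,265) with its pad on the left, so +x points along world +y. The mask is at (164,269) and the red cap at (252,168). Next I'll fit precise poses.

```bash
cat > b.py <<'E'
from h import *
np.set_printoptions(precision=1,suppress=True)
from scipy.spatial import cKDTree
G={'first_c':(37,508,-18),'second_c':(33,424,-344),'mask_c':(33,432,314)}
for c in('top','scene'):
    p,d=snap(c)
    for n,(zc,x,y) in G.items():
        q=models.cut_out(n,c)
        if not q: print(n,c,'none');continue
        m=q[0]['pixels'].astype(np.uint8)
        cs,_=cv2.findContours(m,cv2.RETR_EXTERNAL,cv2.CHAIN_APPROX_NONE)
        k=max(cs,key=cv2.contourArea)[:,0]
        v,u=np.nonzero(m)
        W=world(c,d,np.c_[u,v],zc+3)[:,:2].astype(np.float32)
        r=cv2.minAreaRect(W)
        Z=np.median(world(c,d,np.c_[u,v])[:,2])
        print(n,c,len(u),round(q[0]['confidence'],2),'mean',W.mean(0),'rect',np.array(r[0]),np.array(r[1]),round(r[2],1),'z',round(Z,1))
    # rail yaw, pixels with height 30..38 near rail
    vv,uu=np.mgrid[0:420,0:560];P=world(c,d,np.c_[uu.ravel(),vv.ravel()])
    s=(abs(P[:,0]-515)<70)&(abs(P[:,1]-48)<160)&(P[:,2]>29)&(P[:,2]<46)
    Q=P[s][:,:2];print('rail',len(Q),Q.mean(0)); 
    r=cv2.minAreaRect(Q.astype(np.float32));e=np.linalg.eigh(np.cov(Q.T))[1][:,1];print(r,'pca yaw',np.degrees(np.arctan2(e[1],e[0])))
    for n in('second_c','mask_c'):
        zc,x,y=G[n]
        s=(abs(P[:,0]-x)<60)&(abs(P[:,1]-y)<60)&(P[:,2]>26)&(P[:,2]<46);Q=P[s][:,:2]
        e=np.linalg.eigh(np.cov(Q.T))[1][:,1];print(n,'depth',len(Q),Q.mean(0),cv2.minAreaRect(Q.astype(np.float32)),np.degrees(np.arctan2(e[1],e[0])))
a=cv2.imread('pics/top0.png')
cr=[cv2.resize(a[y-30:y+30,x-65:x+65],None,fx=6,fy=6,interpolation=2)[:, :780] for x,y in((267,235),)]
t=np.hstack([cv2.resize(a[y-20:y+20,x-32:x+33],None,fx=6,fy=6,interpolation=2) for x,y in((419,265),(164,269))])
cv2.imwrite('pics/crop0.png',np.vstack([cr[0],t])[:600])
E
python3 b.py
```

```text
first_c top none
second_c top 559 0.89 mean [ 421.5 -345.8] rect [ 421.8 -346.2] [81.9 48. ] 82.8 z 34.7
mask_c top 555 0.82 mean [431.2 311.4] rect [431.5 311.2] [79.3 47.9] 69.0 z 34.7
rail 1285 [512.   30.1]
((516.4482421875, 41.89208984375), (274.4324035644531, 45.5382080078125), 79.96051788330078) pca yaw 81.568434671599
second_c depth 562 [ 421.5 -346. ] ((420.7699279785156, -346.8051452636719), (82.52772521972656, 48.85759735107422), 80.32164001464844) 81.57542808937303
mask_c depth 594 [430.5 311.4] ((430.6273498535156, 311.7112731933594), (79.37378692626953, 49.203369140625), 70.0328369140625) 70.23901847351804
first_c scene 350 0.62 mean [506.5 -21.1] rect [506.8 -22.1] [81.  48.2] 79.5 z 42.7
second_c scene 243 0.46 mean [ 422.4 -344.9] rect [ 422.  -344.8] [86.2 53.2] 80.3 z 38.8
mask_c scene 662 0.83 mean [435.1 313.1] rect [434.2 311.8] [86.1 56.5] 69.2 z 37.3
rail 1112 [517.3  46. ]
((519.057861328125, 42.46044921875), (282.447509765625, 48.442447662353516), 79.88399505615234) pca yaw 81.3637980442046
second_c depth 235 [ 425.2 -341. ] ((423.21722412109375, -347.22418212890625), (86.54466247558594, 50.714073181152344), 81.2680892944336) 81.99929739822842
mask_c depth 612 [435.4 313.9] ((432.6922302246094, 312.282470703125), (82.92994689941406, 51.534912109375), 70.41731262207031) 71.76534168177662
```

View pics/crop0.png

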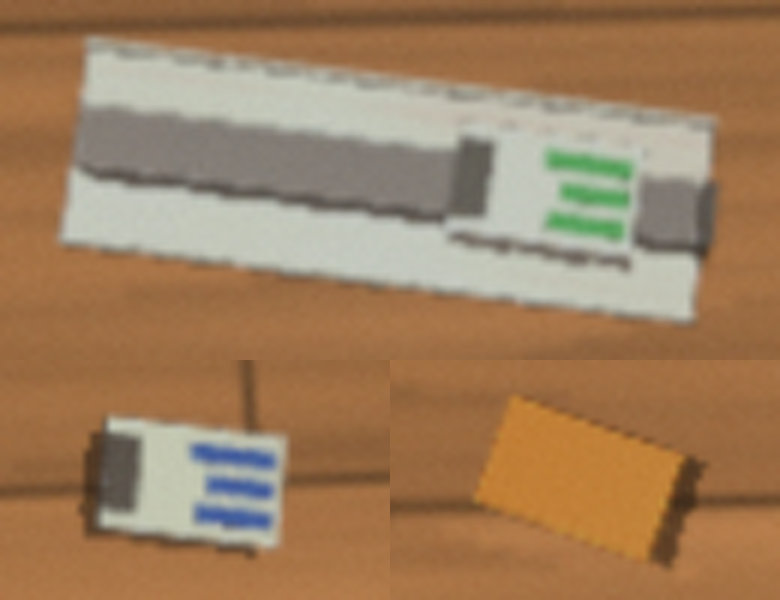

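The crop shows the first tag's pad on its left, facing the open rail, and its green print on the right. The blue tag's pad is also on its left, so no half turn is needed. Now I'll convert the crop corners to world coordinates.

```bash
cat > c.py <<'E'
from h import *
np.set_printoptions(precision=1,suppress=True)
def w(pts,z): return world('top',None,np.array(pts)/6.+[202-.4,205-.4],z)[:,:2]
b=w([(88,38),(716,118),(695,322),(60,243)],12); print('base',b.mean(0), np.degrees(np.arctan2(*(b[0]-b[1])[::-1])),np.degrees(np.arctan2(*(b[3]-b[2])[::-1])),np.linalg.norm(b[0]-b[1]))
f=w([(455,176),(637,205),(492,180)],40);print('first ends,padedge',f,'c',(f[0]+f[1])/2,np.degrees(np.arctan2(*(f[0]-f[1])[::-1])),np.linalg.norm(f[0]-f[1]))
r=w([(80,138),(455,183)],34);print('runner',r)
r=w([(85,107),(455,150),(80,167),(445,215)],34);print('runner edges',r,[np.degrees(np.arctan2(*(r[i]-r[i+1])[::-1])) for i in(0,2)])
E
python3 c.py
```

```text
base [513.3  45.4] 81.30310331283621 81.49732479220928 278.7076751960108
first ends,padedge [[511.7  17.4]
 [497.3 -60. ]
 [509.6   1.6]] c [504.5 -21.3] 79.46312930968395 78.68909432099001
runner [[532.5 178. ]
 [509.2  17.3]]
runner edges [[545.8 175.7]
 [523.5  16.9]
 [520.  178.1]
 [495.6  22. ]] [np.float64(81.98112997220045), np.float64(81.13802465796104)]
```

```bash
cat > plan.py <<'E'
# usage: plan.py x y z yaw tilt_deg nrows ; tilt: turn about tool y
import sys; from h import *
from scipy.spatial.transform import Rotation as Ro
x,y,z,yaw,tilt,n=map(float,sys.argv[1:7]);n=int(n)
s=sense();p=np.array(s['tool_pos']);R=Ro.from_euler('xyz',s['tcp_rot'],degrees=True)
T=Ro.from_euler('xyz',[180,0,yaw],degrees=True)*Ro.from_euler('y',tilt,degrees=True)
rv=(R.inv()*T).as_rotvec()/n
st=(np.array([x,y,z])-p)/n
print('now',np.round(p,1),np.round(s['tcp_rot'],1),'F',np.round(s['ft_force'],1),'gap',round(s['finger_gap'],1),'grip',round(s['grip_force'],1),'t',round(s['time'],2))
for i in range(n):
    Ri=R*Ro.from_rotvec(rv*i); print(np.round(Ri.inv().apply(st),1).tolist(),np.round(rv,3).tolist())
E
python3 plan.py 421.8 -345.8 100 81.3 0 10
```

```text
now [ 194.9 -567.5  191.5] [-180.    0.   19.] F [-0.2 -0.5  0. ] gap 85.7 grip 0.0 t 1.2
[28.7, -13.6, 9.1] [-0.0, -0.0, -0.109]
[30.0, -10.4, 9.1] [-0.0, -0.0, -0.109]
[30.9, -7.1, 9.1] [-0.0, -0.0, -0.109]
[31.5, -3.7, 9.1] [-0.0, -0.0, -0.109]
[31.7, -0.2, 9.1] [-0.0, -0.0, -0.109]
[31.6, 3.2, 9.1] [-0.0, -0.0, -0.109]
[31.0, 6.6, 9.1] [-0.0, -0.0, -0.109]
[30.1, 9.9, 9.1] [-0.0, -0.0, -0.109]
[28.9, 13.2, 9.1] [-0.0, -0.0, -0.109]
[27.3, 16.2, 9.1] [-0.0, -0.0, -0.109]
```

Request:
apply_moves(
  rows=[
    [28.7,-13.6,9,0,0,-0.109],
    [30,-10.4,9,0,0,-0.109],
    [30.9,-7.1,9,0,0,-0.109],
    [31.5,-3.7,9,0,0,-0.109],
    [31.7,-0.2,9,0,0,-0.109],
  ],
  fingers=85,
)

```text
time: 1.82
tool_pos: [308.9, -455.9, 146.3]
tcp_rot: [180.0, 0.0, 50.4]
ft_force: [-0.2, -1.0, -0.1]
finger_gap: 85.1
grip_force: 0.0
```

Request:
apply_moves(
  rows=[
    [31.6,3.2,9,0,0,-0.109],
    [31,6.6,9,0,0,-0.109],
    [30.1,9.9,9,0,0,-0.109],
    [28.9,13.2,9,0,0,-0.109],
    [27.3,16.2,9,0,0,-0.109],
  ],
)

```text
time: 2.45
tool_pos: [422.4, -344.8, 101.3]
tcp_rot: [180.0, 0.0, 81.6]
ft_force: [-0.7, -0.7, 0.4]
finger_gap: 85.0
grip_force: 0.0
```

```bash
python3 plan.py 421.8 -345.8 20 81.3 0 5
```

```text
now [ 422.4 -344.8  101.3] [180.    0.   81.6] F [-0.7 -0.7  0.4] gap 85.0 grip 0.0 t 2.45
[-0.2, -0.1, 16.3] [0.0, 0.0, 0.001]
[-0.2, -0.1, 16.3] [0.0, 0.0, 0.001]
[-0.2, -0.1, 16.3] [0.0, 0.0, 0.001]
[-0.2, -0.1, 16.3] [0.0, 0.0, 0.001]
[-0.2, -0.1, 16.3] [0.0, 0.0, 0.001]
```

Request:
apply_moves(
  rows=[
    [-0.2,-0.1,16.2,0,0,0],
    [-0.2,-0.1,16.2,0,0,0],
    [-0.2,-0.1,16.2,0,0,0],
    [-0.2,-0.1,16.2,0,0,0],
    [-0.2,-0.1,16.2,0,0,0],
  ],
)

```text
time: 3.08
tool_pos: [420.6, -346.7, 19.3]
tcp_rot: [-180.0, -0.0, 81.3]
ft_force: [0.1, 0.4, 0.8]
finger_gap: 84.6
grip_force: 0.0
```

Request:
apply_moves(
  rows=[
    [0,0,0,0,0,0],
    [0,0,0,0,0,0],
    [0,0,0,0,0,0],
    [0,0,0,0,0,0],
    [0,0,0,0,0,0],
  ],
  fingers=40,
  grip_force=30,
)

```text
time: 3.7
tool_pos: [421.3, -346.6, 20.9]
tcp_rot: [180.0, 0.0, 81.4]
ft_force: [1.2, -0.2, 0.4]
finger_gap: 39.9
grip_force: 0.0
```

Request:
apply_moves(
  rows=[
    [0,0,0,0,0,0],
    [0,0,-2,0,0,0],
    [0,0,-14,0,0,0],
    [0,0,-32,0,0,0],
    [0,0,-32,0,0,0],
  ],
)

```text
time: 4.32
tool_pos: [421.1, -346.5, 102.3]
tcp_rot: [180.0, 0.0, 81.4]
ft_force: [0.4, -0.1, 0.1]
finger_gap: 39.9
grip_force: 0.0
```

```bash
cat > chk.py <<'E'
import sys; from h import *
np.set_printoptions(precision=1,suppress=True)
for c in('top','scene'):
    p,d=snap(c,sys.argv[2]+c+'.png'); 
    for q in models.place_of(sys.argv[1],c)[:2]: print(c,np.array(q['xyz']),round(q['confidence'],2))
E
python3 chk.py second_c g1; python3 plan.py 512.7 31.9 100 81.4 0 10
python3 - <<'E'
import cv2,numpy as np
a=cv2.imread('pics/g1top.png');b=cv2.imread('pics/g1scene.png')
f=lambda i,x,y:cv2.resize(i[y-50:y+50,x-50:x+50],None,fx=4,fy=4,interpolation=2)
cv2.imwrite('pics/g1.png',np.hstack([f(a,419,260),f(b,230,140)]))
E
```

```text
top [685.2 326.5  -2.9] 0.67
top [ 422.9 -344.5   36.4] 0.65
scene [ 427.2 -344.    28.2] 0.71
now [ 421.8 -347.2  102.2] [1.799e+02 1.000e-01 8.140e+01] F [ 0.3 -0.  -0.3] gap 40.2 grip 0.0 t 4.53
[38.8, 3.3, 0.2] [0.0, 0.0, 0.0]
[38.8, 3.3, 0.2] [0.0, 0.0, 0.0]
[38.8, 3.3, 0.2] [0.0, 0.0, 0.0]
[38.8, 3.3, 0.2] [0.0, 0.0, 0.0]
[38.8, 3.3, 0.2] [0.0, 0.0, 0.0]
[38.8, 3.3, 0.2] [0.0, 0.0, 0.0]
[38.8, 3.3, 0.2] [0.0, 0.0, 0.0]
[38.8, 3.3, 0.2] [0.0, 0.0, 0.0]
[38.8, 3.3, 0.2] [0.0, 0.0, 0.0]
[38.8, 3.3, 0.2] [0.0, 0.0, 0.0]
```

View pics/g1.png

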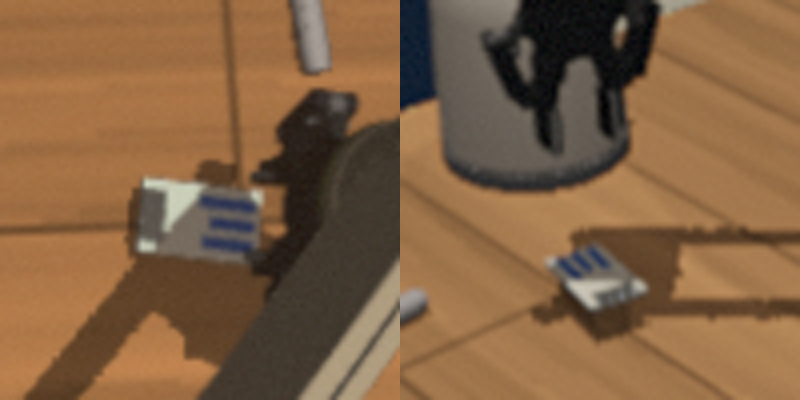

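The grasp missed: the gap closed to 40 mm with no force, and the tag still lies on its block at about (150/4, 220/4) in the crop. I'll project the TCP into the pictures to see where the fingers really were.

Run:
```python
from h import *
s=sense();print(s['tool_pos'],s['joint_pos'])
ims=[]
for c in('top','scene'):
    k=eyes.get_calibration(c);R=np.array(k['R']);t=np.array(k['t'])
    print(c,'cam',-R.T@t)
    T=np.array([s['tool_pos'],s['tool_pos']+[0,0,19],s['tool_pos']+[20,0,0],s['tool_pos']-[20,0,0]])
    uv=cv2.projectPoints(T,cv2.Rodrigues(R)[0],t,np.array(k['intrinsics']),np.array(k['D']))[0][:,0];print(uv)
    a=cv2.imread('pics/g1%s.png'%c)
    x,y=uv[0].astype(int); a=cv2.resize(a[y-50:y+50,x-50:x+50],None,fx=4,fy=4,interpolation=2)
    for q in uv: cv2.circle(a,tuple(int(v) for v in (q-[x-50,y-50]+.5)*4),3,(0,0,255),-1)
    ims.append(a)
cv2.imwrite('pics/g2.png',np.hstack(ims))
```

```text
[ 421.77996712 -347.20321402  102.16867978] [-4.48387676e+01  2.46119463e+00  1.00057833e+02  4.90525380e-04
  7.73167683e+01 -3.62446162e+01]
top cam [ 402.10435879   46.10650032 1192.32405377]
[[427.85604537 264.00318122]
 [430.59454603 263.75443603]
 [427.2884279  255.82015295]
 [428.41360192 272.218421  ]]
scene cam [1124.72428522  671.68945643  802.07099008]
[[227.02291751 139.81621369]
 [226.56197569 134.26353654]
 [221.68191654 142.09471669]
 [232.28724477 137.57249272]]
```

View pics/g2.png

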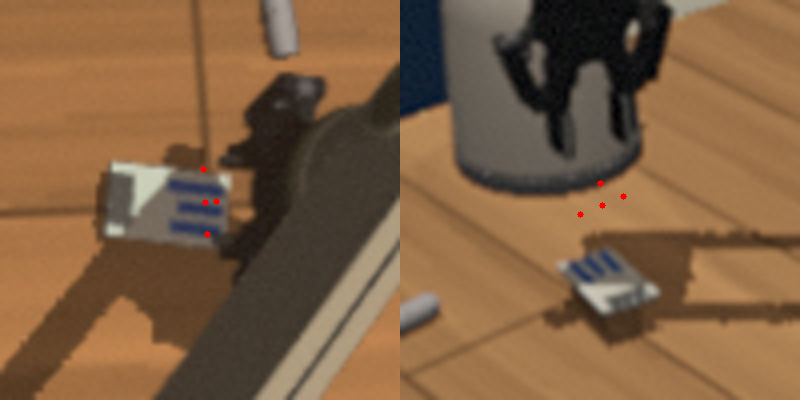

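Run:
```python
from h import *
np.set_printoptions(precision=1,suppress=True)
s=sense();print(s['tool_pos'],s['tcp_rot'],s['finger_gap'])
vv,uu=np.mgrid[0:420,0:560]
for c in('top','scene'):
    p,d=snap(c)
    P=world(c,d,np.c_[uu.ravel(),vv.ravel()])
    ok=(d.ravel()>0)
    m=ok&(np.hypot(P[:,0]-s['tool_pos'][0],P[:,1]-s['tool_pos'][1])<75)&(P[:,2]>60)&(P[:,2]<230)
    Q=P[m];o=np.argsort(Q[:,2])
    print(c,len(Q));print(Q[o][:50:3])
```

```text
[ 421.8 -347.2  102.2] [179.9   0.1  81.4] 40.22796484667215
top 255
[[ 439.1 -353.5  143.6]
 [ 438.8 -354.   148.8]
 [ 395.  -338.   150.4]
 [ 392.7 -337.4  151.6]
 [ 390.4 -336.7  153. ]
 [ 392.6 -338.6  154.8]
 [ 445.9 -342.1  156. ]
 [ 390.4 -337.7  156.8]
 [ 452.6 -346.4  158.7]
 [ 388.  -338.2  161.6]
 [ 443.2 -341.6  163.1]
 [ 445.4 -341.2  164.8]
 [ 449.9 -346.   165.6]
 [ 440.5 -343.9  169.4]
 [ 390.4 -334.6  171.6]
 [ 401.8 -334.8  173.2]
 [ 397.3 -334.1  174.3]]
scene 571
[[ 402.2 -338.6  145.1]
 [ 399.1 -332.8  146.2]
 [ 447.7 -341.4  147.5]
 [ 398.2 -333.7  148.9]
 [ 443.9 -341.4  149.4]
 [ 401.  -349.3  150.5]
 [ 442.5 -343.   151.5]
 [ 397.6 -334.1  151.8]
 [ 388.9 -340.3  153. ]
 [ 402.2 -342.5  153.5]
 [ 453.5 -347.3  153.9]
 [ 451.4 -360.1  154.7]
 [ 444.  -340.3  156.5]
 [ 399.1 -331.7  156.6]
 [ 449.  -343.2  157.1]
 [ 450.9 -360.4  157.7]
 [ 405.  -338.3  159.5]]
```

The depth shows the fingertips really end about 42 mm above the reported TCP, with x and y agreeing. I'll allow for that and go lower, watching the force.

Request:
apply_moves(
  rows=[
    [0,0,5,0,0,0],
    [0,0,20,0,0,0],
    [0,0,25,0,0,0],
    [0,0,25,0,0,0],
    [0,0,20,0,0,0],
  ],
  fingers=80,
)

```text
time: 5.25
tool_pos: [419.9, -345.3, 3.0]
tcp_rot: [-179.9, -0.1, 81.4]
ft_force: [0.4, -0.3, -0.0]
finger_gap: 80.2
grip_force: 0.0
```

Request:
apply_moves(
  rows=[
    [0,0,7,0,0,0],
    [0,0,6,0,0,0],
    [0,0,5,0,0,0],
    [0,0,4,0,0,0],
    [0,0,3,0,0,0],
  ],
)

```text
time: 5.88
tool_pos: [421.2, -346.7, -19.4]
tcp_rot: [180.0, 0.0, 81.4]
ft_force: [-0.5, 0.2, 0.7]
finger_gap: 79.9
grip_force: 0.0
```

Request:
apply_moves(
  rows=[
    [0,0,0,0,0,0],
    [0,0,0,0,0,0],
    [0,0,0,0,0,0],
    [0,0,0,0,0,0],
    [0,0,0,0,0,0],
  ],
  fingers=42,
  grip_force=30,
)

```text
time: 6.5
tool_pos: [421.3, -346.8, -19.1]
tcp_rot: [180.0, 0.0, 81.4]
ft_force: [0.0, 0.5, 3.2]
finger_gap: 47.3
grip_force: 31.2
```

Request:
apply_moves(
  rows=[
    [0,0,-4,0,0,0],
    [0,0,-12,0,0,0],
    [0,0,-22,0,0,0],
    [0,0,-26,0,0,0],
    [0,0,-16,0,0,0],
  ],
)

```text
time: 7.12
tool_pos: [421.6, -347.1, 62.6]
tcp_rot: [179.9, 0.1, 81.4]
ft_force: [0.9, -1.6, -0.3]
finger_gap: 46.7
grip_force: 30.9
```

```bash
python3 chk.py second_c g3;python3 b.py | grep -E "second_c|first"; python3 plan.py 512.7 31.9 60 81.4 0 10
```

```text
top [ 420.5 -342.7  118.9] 0.82
scene [652.9  78.7 189.2] 0.7
scene [ 423.  -342.9  116.2] 0.54
first_c top 602 0.79 mean [505.1 -20.7] rect [505.5 -20.8] [82.4 49.8] 80.4 z 38.6
second_c top 373 0.58 mean [ 423.3 -356.4] rect [ 423.7 -357.4] [55.7 50.7] 83.9 z 114.3
second_c depth 71 [ 426.1 -325. ] ((426.3628234863281, -324.9162902832031), (18.747859954833984, 29.549419403076172), 81.77014923095703) 170.2139947375651
first_c scene 377 0.72 mean [505.9 -20.4] rect [506.9 -21.9] [84.8 48.3] 79.5 z 42.6
second_c scene 184 0.51 mean [ 341.1 -452.8] rect [ 343.4 -458.8] [93.5 54. ] 80.3 z 115.4
second_c depth 128 [ 426.8 -341.8] ((424.187744140625, -343.1112365722656), (61.242679595947266, 32.86943054199219), 80.09481048583984) 78.20517461141074
now [ 420.8 -346.2   59.9] [-180.    -0.    81.4] F [ 0.1  0.4 -0.5] gap 47.0 grip 30.9 t 7.72
[38.8, 3.4, 0.0] [-0.0, -0.0, 0.0]
[38.8, 3.4, 0.0] [-0.0, -0.0, 0.0]
[38.8, 3.4, 0.0] [-0.0, -0.0, 0.0]
[38.8, 3.4, 0.0] [-0.0, -0.0, 0.0]
[38.8, 3.4, 0.0] [-0.0, -0.0, 0.0]
[38.8, 3.4, 0.0] [-0.0, -0.0, 0.0]
[38.8, 3.4, 0.0] [-0.0, -0.0, 0.0]
[38.8, 3.4, 0.0] [-0.0, -0.0, 0.0]
[38.8, 3.4, -0.0] [-0.0, -0.0, 0.0]
[38.8, 3.4, -0.0] [-0.0, -0.0, 0.0]
```

Request:
apply_moves(
  rows=[
    [30,2.5,0,0,0,0],
    [40,3.5,0,0,0,0],
    [45,4,0,0,0,0],
    [45,4,0,0,0,0],
    [45,4,0,0,0,0],
  ],
)

```text
time: 8.35
tool_pos: [469.7, -145.1, 60.5]
tcp_rot: [180.0, 0.0, 81.4]
ft_force: [0.1, -0.3, -0.1]
finger_gap: 47.5
grip_force: 30.9
```

Request:
apply_moves(
  rows=[
    [45,4,0,0,0,0],
    [45,4,0,0,0,0],
    [40,3.5,0,0,0,0],
    [30,2.5,0,0,0,0],
    [17,1.5,0,0,-0.113,0],
  ],
)

```text
time: 8.98
tool_pos: [511.6, 26.1, 60.7]
tcp_rot: [179.9, 6.6, 81.3]
ft_force: [0.5, -0.5, -0.6]
finger_gap: 46.9
grip_force: 30.9
```

```bash
cat > view.py <<'E'
import sys; from h import *
out=[]
for c,(x,y) in(('top',(280,234)),('scene',(290,240))):
    p,d=snap(c); p=p[:,:,::-1]
    out.append(cv2.resize(p[y-50:y+50,x-50:x+50],None,fx=4,fy=4,interpolation=2))
cv2.imwrite('pics/'+sys.argv[1],np.hstack(out))
E
python3 view.py p1.png; python3 plan.py 511.8 25.7 -4 81.4 -6.5 5
```

```text
now [511.6  29.6  60.4] [180.    6.6  81.7] F [-0.1 -0.8 -0.3] gap 47.1 grip 30.9 t 9.07
[0.7, 0.1, 12.9] [0.0, 0.0, 0.001]
[0.7, 0.1, 12.9] [0.0, 0.0, 0.001]
[0.7, 0.1, 12.9] [0.0, 0.0, 0.001]
[0.7, 0.1, 12.9] [0.0, 0.0, 0.001]
[0.7, 0.1, 12.9] [0.0, 0.0, 0.001]
```

View pics/p1.png

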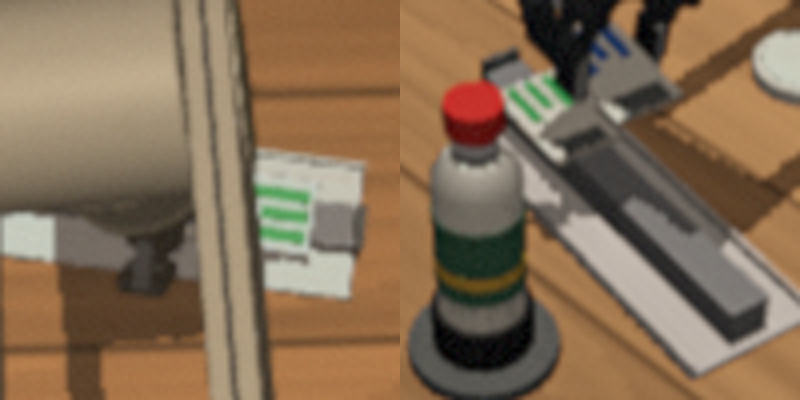

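Blue is held at crop (630,70), tilted with its pad leading. Green is undisturbed at (535,110). Lowering now.

Request:
apply_moves(
  rows=[
    [0.7,0,13,0,0,0],
    [0.7,0,17,0,0,0],
    [0.7,0,17,0,0,0],
    [0.7,0,12,0,0,0],
    [0.7,0,5,0,0,0],
  ],
)

```text
time: 9.7
tool_pos: [509.8, 22.0, -4.8]
tcp_rot: [-179.9, 6.5, 81.4]
ft_force: [-0.6, -0.1, 3.6]
finger_gap: 47.1
grip_force: 32.8
```

Request:
apply_moves(
  rows=[
    [0,0,0,0,0,0],
    [0,0,1,0,0,0],
    [0,0,1,0,0,0],
    [0.2,0,1,0,0,0],
    [0,0,0,0,0,0],
  ],
)

```text
time: 10.32
tool_pos: [511.4, 22.6, -5.8]
tcp_rot: [179.9, 6.4, 81.4]
ft_force: [0.1, 1.3, 4.9]
finger_gap: 47.3
grip_force: 32.8
```

```bash
python3 plan.py 511.8 25.7 -10 81.4 -6.5 5
```

```text
now [511.4  22.6  -5.8] [179.9   6.4  81.4] F [0.1 1.3 4.9] gap 47.3 grip 32.8 t 10.32
[0.7, -0.0, 0.8] [0.0, -0.0, 0.0]
[0.7, -0.0, 0.8] [0.0, -0.0, 0.0]
[0.7, -0.0, 0.8] [0.0, -0.0, 0.0]
[0.7, -0.0, 0.8] [0.0, -0.0, 0.0]
[0.7, -0.0, 0.8] [0.0, -0.0, 0.0]
```

Request:
apply_moves(
  rows=[
    [0,0,-4,0,0,0],
    [2,0,-1,0,0,0],
    [1.5,0,0,0,0,0],
    [0,0,1.5,0,0,0],
    [0,0,1.5,0,0,0],
  ],
)

```text
time: 10.95
tool_pos: [511.0, 26.1, -5.2]
tcp_rot: [-180.0, 6.5, 81.4]
ft_force: [0.6, 0.8, -0.8]
finger_gap: 47.4
grip_force: 31.0
```

Request:
apply_moves(
  rows=[
    [0,0,0.5,0,0,0],
    [0,0,0,0,0,0],
    [0,0,0,0,0,0],
    [0,0,0,0,0,0],
    [0,0,0,0,0,0],
  ],
)

```text
time: 11.58
tool_pos: [511.3, 26.0, -5.3]
tcp_rot: [180.0, 6.5, 81.4]
ft_force: [0.4, 0.3, 0.0]
finger_gap: 46.9
grip_force: 31.0
```

```bash
python3 view.py p2.png; python3 plan.py 511.8 25.7 -5 81.4 -6.5 5 | head -2
```

```text
now [511.2  26.   -5.4] [180.    6.5  81.4] F [ 0.5  1.  -1. ] gap 47.3 grip 31.0 t 11.68
[-0.1, 0.1, -0.1] [0.0, -0.0, 0.0]
```

View pics/p2.png

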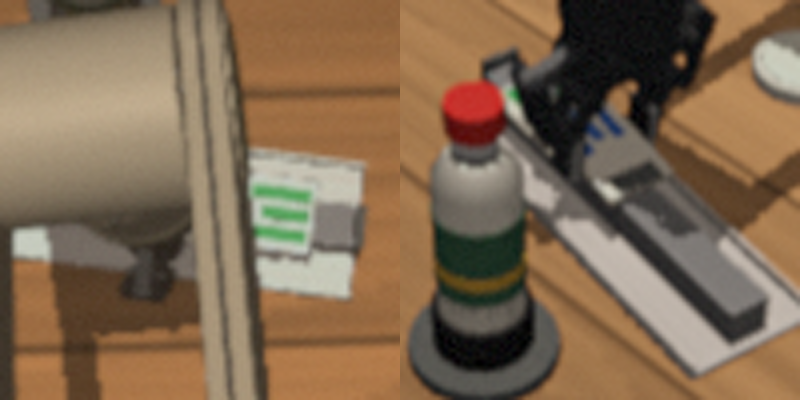

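Blue sits over the runner at crop (625,155), not quite touching yet (force near 0). I'll lower it a little more and release.

Request:
apply_moves(
  rows=[
    [0,0,0.7,0,0,0],
    [0,0,0.6,0,0,0],
    [0,0,0.6,0,0,0],
    [0,0,0,0,0,0],
    [0,0,0,0,0,0],
  ],
)

```text
time: 12.3
tool_pos: [511.2, 25.8, -7.3]
tcp_rot: [-180.0, 6.5, 81.4]
ft_force: [-0.4, 0.2, -1.2]
finger_gap: 47.0
grip_force: 31.0
```

Request:
apply_moves(
  rows=[
    [0,0,0,0,0,0],
    [0,0,0,0,0,0],
    [0,0,0,0,0,0],
    [0,0,0,0,0,0],
    [0,0,0,0,0,0],
  ],
  fingers=66,
)

```text
time: 12.92
tool_pos: [511.1, 25.8, -7.3]
tcp_rot: [-180.0, 6.5, 81.4]
ft_force: [-0.5, -0.5, 0.9]
finger_gap: 66.0
grip_force: 0.0
```

Request:
apply_moves(
  rows=[
    [0,0,-10,0,0,0],
    [0,0,-20,0,0,0],
    [0,0,-30,0,0,0],
    [0,0,-35,0,0,0],
    [0,0,-30,0,0.113,0],
  ],
)

```text
time: 13.55
tool_pos: [513.7, 41.7, 119.0]
tcp_rot: [179.9, -0.1, 81.6]
ft_force: [-0.3, 0.4, 0.9]
finger_gap: 66.2
grip_force: 0.0
```

```bash
python3 plan.py 431.8 311.6 70 69.7 0 10
```

```text
now [513.7  41.7 119. ] [ 1.799e+02 -1.000e-01  8.160e+01] F [-0.3  0.4  0.9] gap 66.2 grip 0.0 t 13.55
[25.5, -12.0, 4.9] [0.0, -0.0, 0.021]
[25.2, -12.6, 4.9] [0.0, -0.0, 0.021]
[25.0, -13.1, 4.9] [0.0, -0.0, 0.021]
[24.7, -13.6, 4.9] [0.0, -0.0, 0.021]
[24.4, -14.1, 4.9] [0.0, -0.0, 0.021]
[24.1, -14.6, 4.9] [0.0, -0.0, 0.021]
[23.8, -15.1, 4.9] [0.0, -0.0, 0.021]
[23.5, -15.6, 4.9] [0.0, -0.0, 0.021]
[23.2, -16.1, 4.9] [0.0, -0.0, 0.021]
[22.8, -16.6, 4.9] [0.0, -0.0, 0.021]
```

Request:
apply_moves(
  rows=[
    [25.5,-12,5,0,0,0.021],
    [25.2,-12.6,5,0,0,0.021],
    [25,-13.1,5,0,0,0.021],
    [24.7,-13.6,5,0,0,0.021],
    [24.4,-14.1,5,0,0,0.021],
  ],
  fingers=80,
)

```text
time: 14.18
tool_pos: [472.8, 175.7, 92.7]
tcp_rot: [180.0, -0.0, 75.4]
ft_force: [0.7, -0.3, 0.6]
finger_gap: 79.9
grip_force: 0.0
```

Request:
apply_moves(
  rows=[
    [24.1,-14.6,5,0,0,0.021],
    [23.8,-15.1,5,0,0,0.021],
    [23.5,-15.6,5,0,0,0.021],
    [23.2,-16.1,5,0,0,0.021],
    [22.8,-16.6,5,0,0,0.021],
  ],
)

```text
time: 14.8
tool_pos: [432.5, 311.0, 67.6]
tcp_rot: [180.0, -0.0, 69.3]
ft_force: [0.6, 0.4, 0.1]
finger_gap: 80.2
grip_force: 0.0
```

```bash
python3 view.py p3.png; python3 chk.py first_c p3f;  python3 - <<'E'
from h import *
for n in('second_c',):
  for c in('top','scene'):
    p,d=snap(c); q=models.cut_out(n,c)
    if q:
      v,u=np.nonzero(q[0]['pixels']);W=world(c,d,np.c_[u,v],44)[:,:2].astype(np.float32);print(n,c,q[0]['confidence'],cv2.minAreaRect(W),W.mean(0))
E
python3 plan.py 431.8 311.6 -20 69.7 0 10
```

```text
top [505.1 -16.   34.2] 0.59
top [513.7  32.2  44.2] 0.43
scene [505.1 -18.6  38.3] 0.71
second_c top 0.67 ((510.25634765625, 32.3763427734375), (79.43555450439453, 45.22329330444336), 82.21617889404297) [510.28723  32.32427]
now [433.1 309.4  67.2] [180.   -0.   69.3] F [-0.7  0.7 -0.9] gap 79.6 grip 0.0 t 15.3
[0.2, -0.2, 8.7] [0.0, -0.0, -0.001]
[0.2, -0.2, 8.7] [0.0, -0.0, -0.001]
[0.2, -0.2, 8.7] [0.0, -0.0, -0.001]
[0.2, -0.2, 8.7] [0.0, -0.0, -0.001]
[0.2, -0.2, 8.7] [0.0, -0.0, -0.001]
[0.2, -0.2, 8.7] [0.0, -0.0, -0.001]
[0.2, -0.2, 8.7] [0.0, -0.0, -0.001]
[0.2, -0.2, 8.7] [0.0, -0.0, -0.001]
[0.2, -0.2, 8.7] [0.0, -0.0, -0.001]
[0.2, -0.2, 8.7] [0.0, -0.0, -0.001]
```

View pics/p3.png

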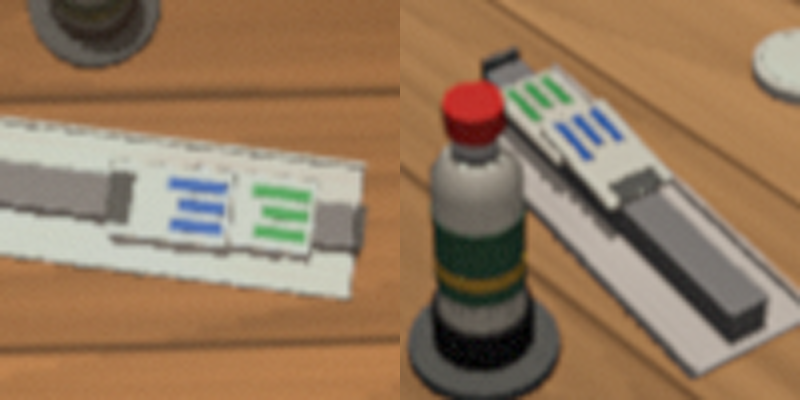

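The placing is good: blue's edge lies between the green print and where the green pad is (top crop x≈235), and blue's pad is at crop (122,197). Next, the mask.

Request:
apply_moves(
  rows=[
    [0,0,15,0,0,0],
    [0,0,20,0,0,0],
    [0,0,20,0,0,0],
    [0,0,15,0,0,0],
    [0,0,10,0,0,0],
  ],
)

```text
time: 15.92
tool_pos: [432.0, 309.4, -14.5]
tcp_rot: [-179.9, 0.1, 69.4]
ft_force: [-0.7, 0.4, 0.7]
finger_gap: 80.0
grip_force: 0.0
```

Request:
apply_moves(
  rows=[
    [0.5,0,4,0,0,0],
    [0.5,0,3,0,0,0],
    [0,0,0,0,0,0],
    [0,0,0,0,0,0],
    [0,0,0,0,0,0],
  ],
)

```text
time: 16.55
tool_pos: [433.3, 311.0, -19.7]
tcp_rot: [180.0, -0.0, 69.4]
ft_force: [0.7, -0.3, -0.2]
finger_gap: 79.9
grip_force: 0.0
```

Request:
apply_moves(
  rows=[
    [0,0,0,0,0,0],
    [0,0,0,0,0,0],
    [0,0,0,0,0,0],
    [0,0,0,0,0,0],
    [0,0,0,0,0,0],
  ],
  fingers=42,
  grip_force=30,
)

```text
time: 17.18
tool_pos: [433.2, 311.0, -19.8]
tcp_rot: [180.0, -0.0, 69.4]
ft_force: [-0.6, -0.1, 4.9]
finger_gap: 47.2
grip_force: 31.2
```

Request:
apply_moves(
  rows=[
    [0,0,-4,0,0,0],
    [0,0,-12,0,0,0],
    [0,0,-22,0,0,0],
    [0,0,-28,0,0,0],
    [0,0,-19,0,0,0],
  ],
)

```text
time: 17.8
tool_pos: [433.7, 311.3, 67.1]
tcp_rot: [179.9, -0.1, 69.4]
ft_force: [0.1, -0.3, -0.0]
finger_gap: 47.2
grip_force: 30.9
```

```bash
python3 plan.py 518.5 78.7 65 81.4 -6.5 10
```

```text
now [433.7 311.3  67.1] [ 1.799e+02 -1.000e-01  6.940e+01] F [ 0.1 -0.3 -0. ] gap 47.2 grip 30.9 t 17.8
[-18.8, 16.1, 0.2] [-0.001, -0.011, -0.021]
[-19.1, 15.7, 0.4] [-0.001, -0.011, -0.021]
[-19.4, 15.3, 0.7] [-0.001, -0.011, -0.021]
[-19.7, 14.9, 0.9] [-0.001, -0.011, -0.021]
[-20.0, 14.5, 1.1] [-0.001, -0.011, -0.021]
[-20.3, 14.1, 1.4] [-0.001, -0.011, -0.021]
[-20.6, 13.6, 1.6] [-0.001, -0.011, -0.021]
[-20.9, 13.2, 1.9] [-0.001, -0.011, -0.021]
[-21.1, 12.8, 2.1] [-0.001, -0.011, -0.021]
[-21.3, 12.3, 2.4] [-0.001, -0.011, -0.021]
```

Request:
apply_moves(
  rows=[
    [-18.8,16.1,0.2,0,-0.011,-0.021],
    [-19.1,15.7,0.4,0,-0.011,-0.021],
    [-19.4,15.3,0.7,0,-0.011,-0.021],
    [-19.7,14.9,0.9,0,-0.011,-0.021],
    [-20,14.5,1.1,0,-0.011,-0.021],
  ],
)

```text
time: 18.42
tool_pos: [475.5, 193.9, 64.0]
tcp_rot: [-179.8, 3.2, 75.4]
ft_force: [0.2, 0.7, 0.0]
finger_gap: 47.1
grip_force: 30.9
```

Request:
apply_moves(
  rows=[
    [-20.3,14.1,1.4,0,-0.011,-0.021],
    [-20.6,13.6,1.6,0,-0.011,-0.021],
    [-20.9,13.2,1.9,0,-0.011,-0.021],
    [-21.1,12.8,2.1,0,-0.011,-0.021],
    [-21.3,12.3,2.4,0,-0.011,-0.021],
  ],
)

```text
time: 19.05
tool_pos: [517.9, 77.6, 62.3]
tcp_rot: [-179.3, 6.3, 81.5]
ft_force: [-0.7, -0.1, -0.1]
finger_gap: 46.8
grip_force: 30.9
```

Request:
apply_moves(
  rows=[
    [0,0,0,0,0,0],
    [0,0,0,0,0,0],
    [0,0,0,0,0,0],
    [0,0,0,0,0,0],
    [0,0,0,0,0,0],
  ],
)

```text
time: 19.68
tool_pos: [517.6, 78.8, 62.0]
tcp_rot: [-179.3, 6.3, 81.5]
ft_force: [-0.5, 0.4, -0.4]
finger_gap: 47.2
grip_force: 30.9
```

```bash
python3 chk.py mask_c m1; python3 plan.py 518.5 78.7 1 81.4 -6.5 5
```

```text
scene [520.3  87.5 111.1] 0.67
now [517.7  78.5  62. ] [-179.3    6.3   81.5] F [-0.2 -0.4 -0.3] gap 47.6 grip 30.9 t 19.88
[1.4, 0.3, 12.1] [-0.002, -0.001, 0.0]
[1.4, 0.3, 12.1] [-0.002, -0.001, 0.0]
[1.4, 0.2, 12.1] [-0.002, -0.001, 0.0]
[1.4, 0.2, 12.1] [-0.002, -0.001, 0.0]
[1.4, 0.2, 12.1] [-0.002, -0.001, 0.0]
```

Request:
apply_moves(
  rows=[
    [1.4,0,12,-0.002,0,0],
    [1.4,0,16,-0.002,0,0],
    [1.4,0,16,-0.002,0,0],
    [1.4,0,11,-0.002,0,0],
    [1.4,0,5,-0.002,0,0],
  ],
)

```text
time: 20.5
tool_pos: [516.4, 78.8, 0.2]
tcp_rot: [-179.8, 6.3, 81.5]
ft_force: [-0.1, -0.5, 0.3]
finger_gap: 47.2
grip_force: 30.9
```

Request:
apply_moves(
  rows=[
    [0.2,0,1.5,0,0,0],
    [0.2,0,1.5,0,0,0],
    [0.2,0,1,0,0,0],
    [0,0,0,0,0,0],
    [0,0,0,0,0,0],
  ],
)

```text
time: 21.12
tool_pos: [517.4, 79.1, -2.3]
tcp_rot: [-179.9, 6.2, 81.4]
ft_force: [0.1, 0.2, -0.7]
finger_gap: 47.4
grip_force: 30.9
```

```bash
python3 plan.py 518.5 78.7 -7 81.4 -6.5 5|head -2; python3 view.py p4.png
```

```text
now [517.4  79.1  -2.3] [-179.9    6.2   81.4] F [ 0.1  0.2 -0.7] gap 47.4 grip 30.9 t 21.12
[0.1, 0.2, 0.9] [-0.0, -0.001, 0.0]
```

View pics/p4.png

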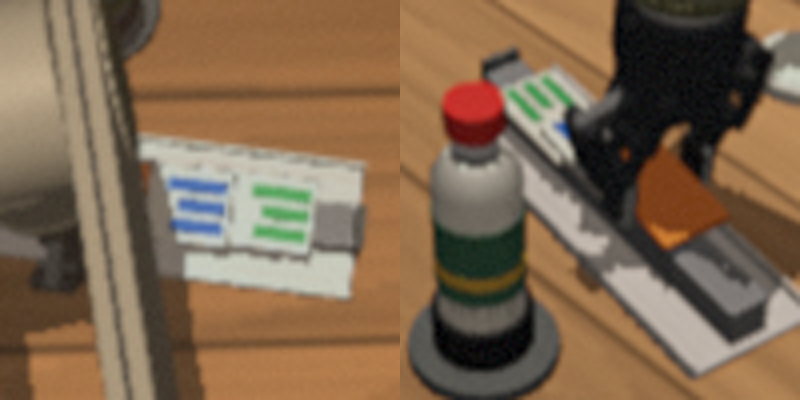

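The mask is held in line at crop (685,195), and blue's print is clear with its position unchanged. Lowering to contact.

Request:
apply_moves(
  rows=[
    [0,0,1,0,0,0],
    [0,0,1,0,0,0],
    [0.2,0,1,0,0,0],
    [0,0,0.5,0,0,0],
    [0,0,0,0,0,0],
  ],
)

```text
time: 21.85
tool_pos: [517.2, 78.9, -6.0]
tcp_rot: [-179.9, 6.3, 81.5]
ft_force: [0.3, 0.5, -1.0]
finger_gap: 47.1
grip_force: 30.9
```

Request:
apply_moves(
  rows=[
    [0,0,0.5,0,0,0],
    [0,0,0.5,0,0,0],
    [0,0,0,0,0,0],
    [0,0,0,0,0,0],
    [0,0,0,0,0,0],
  ],
)

```text
time: 22.48
tool_pos: [517.3, 78.8, -6.9]
tcp_rot: [-179.9, 6.3, 81.5]
ft_force: [0.4, -0.5, 0.3]
finger_gap: 47.3
grip_force: 30.9
```

Request:
apply_moves(
  rows=[
    [0,0,0.5,0,0,0],
    [0,0,0.5,0,0,0],
    [0,0,0.5,0,0,0],
    [0,0,0,0,0,0],
    [0,0,0,0,0,0],
  ],
)

```text
time: 23.1
tool_pos: [517.2, 78.6, -8.4]
tcp_rot: [-179.9, 6.3, 81.5]
ft_force: [0.4, 0.0, -0.5]
finger_gap: 47.2
grip_force: 30.9
```

Request:
apply_moves(
  rows=[
    [0,0,0,0,0,0],
    [0,0,0,0,0,0],
    [0,0,0,0,0,0],
    [0,0,0,0,0,0],
    [0,0,0,0,0,0],
  ],
  fingers=66,
)

```text
time: 23.72
tool_pos: [517.2, 78.7, -8.4]
tcp_rot: [-179.9, 6.3, 81.5]
ft_force: [0.3, 0.6, -0.4]
finger_gap: 65.8
grip_force: 0.0
```

Request:
apply_moves(
  rows=[
    [0,0,-15,0,0,0],
    [0,0,-30,0,0,0],
    [0,0,-45,0,0,0],
    [0,0,-50,0,0,0],
    [0,0,-50,0,0.113,0],
  ],
)

```text
time: 24.35
tool_pos: [520.5, 101.1, 183.1]
tcp_rot: [-180.0, -0.4, 81.7]
ft_force: [0.4, 0.1, -0.3]
finger_gap: 65.8
grip_force: 0.0
```

Request:
apply_moves(
  rows=[
    [-20,0,-20,0,0,0],
    [-30,0,-10,0,0,0],
    [-40,0,0,0,0,0],
    [-40,0,0,0,0,0],
    [-30,0,0,0,0,0],
  ],
  fingers=0,
)

```text
time: 24.98
tool_pos: [496.6, -60.7, 211.2]
tcp_rot: [-180.0, -0.2, 81.4]
ft_force: [0.2, 0.4, -0.1]
finger_gap: 0.3
grip_force: 0.0
```

Run:
```python
from h import *
np.set_printoptions(precision=1,suppress=True)
s=sense();print(s['time'],s['tool_pos'],s['tcp_rot'],s['finger_gap'],s['joint_pos'])
a=[]
vv,uu=np.mgrid[0:420,0:560]
for c,(x,y) in(('top',(270,214)),('scene',(290,240))):
    p,d=snap(c); a.append(cv2.resize(p[y-65:y+65,x-65:x+65,::-1],None,fx=3,fy=3,interpolation=2))
    print(c,[q['xyz'] for q in models.place_of('cap_top',c)[:1]],[q['xyz'] for q in models.place_of('mask_c',c)[:1]])
    P=world(c,d,np.c_[uu.ravel(),vv.ravel()]);rgb=p.reshape(-1,3).astype(int)
    m=(np.hypot(P[:,0]-652,P[:,1]-78)<35)&(P[:,2]>150)&(rgb[:,0]>120)&(rgb[:,1]<70)
    print('red',m.sum(),P[m].mean(0),np.percentile(P[m][:,2],[50,90]))
    k=m&(abs(P[:,2]-190)<5); print(P[k].mean(0),k.sum())
    tp=s['tool_pos']; m=(np.hypot(P[:,0]-tp[0],P[:,1]-tp[1])<40)&(P[:,2]>tp[2]-10)&(d.ravel()>0)
    Q=P[m];print('tips',np.sort(Q[:,2])[:8],Q[np.argsort(Q[:,2])[:8]].mean(0))
cv2.imwrite('pics/p5.png',np.hstack(a))
```

```text
24.975 [496.6 -60.7 211.2] [-180.    -0.2   81.4] 0.25906771935246586 [-13.   -8.6  99.2   0.2  89.4  -4.4]
top [[651.4, 78.9, 189.5]] [[511.7, 84.7, 44.0]]
red 151 [650.5  78.2 188.5] [188.5 190.6]
[650.5  78.3 188.6] 147
tips [299.6 302.9 305.7 307.6 309.3 312.5 313.9 315.1] [469.7 -45.4 308.3]
scene [[655.0, 78.2, 185.9]] [[518.9, 84.5, 39.3]]
red 125 [654.9  80.4 192.1] [192.2 193.7]
[654.9  80.3 192.1] 124
tips [251.  251.7 252.4 253.  254.4 254.9 255.1 255.2] [500.6 -57.  253.5]
```

View pics/p5.png

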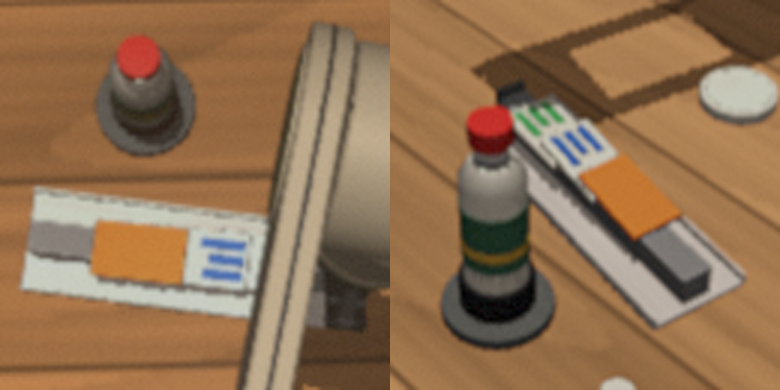

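Both pads are covered: the mask edge is just left of the blue print (top crop x≈187), all in line, and the fingers are off. Now the cap, at about (652.5,79,190). Closed tips are about 40 mm above the reported TCP.

```bash
python3 plan.py 652.5 79 170 81.4 0 10 | head -2
```

```text
now [497.1 -58.5 210.4] [-180.    -0.2   81.5] F [-0.  -0.3  0.9] gap 0.1 grip 0.0 t 25.27
[15.9, 13.3, 4.1] [-0.0, -0.0, 0.0]
```

Request:
apply_moves(
  rows=[
    [16,13.3,0,0,0,0],
    [16,13.3,0,0,0,0],
    [16,13.3,0,0,0,0],
    [16,13.3,0,0,0,0],
    [16,13.3,0,0,0,0],
  ],
)

```text
time: 25.9
tool_pos: [574.9, 11.9, 210.1]
tcp_rot: [-179.9, -0.2, 81.5]
ft_force: [0.3, -0.0, 0.4]
finger_gap: -0.1
grip_force: 0.0
```

Request:
apply_moves(
  rows=[
    [16,13.3,4,0,0,0],
    [16,13.3,8,0,0,0],
    [16,13.3,8,0,0,0],
    [16,13.3,8,0,0,0],
    [16,13.3,8,0,0,0],
  ],
)

```text
time: 26.52
tool_pos: [652.4, 81.4, 174.0]
tcp_rot: [-179.9, -0.2, 81.5]
ft_force: [-0.6, 0.3, -0.0]
finger_gap: 0.0
grip_force: 0.0
```

Request:
apply_moves(
  rows=[
    [0,0,4,0,0,0],
    [0,0,4,0,0,0],
    [0,0,3,0,0,0],
    [0,0,3,0,0,0],
    [0,0,0,0,0,0],
  ],
)

```text
time: 27.15
tool_pos: [651.9, 79.0, 160.1]
tcp_rot: [-179.9, -0.2, 81.4]
ft_force: [-0.2, -0.2, -0.2]
finger_gap: 0.2
grip_force: 0.0
```

```bash
python3 plan.py 652.5 79 150 81.4 0 5 | head -2
```

```text
now [651.9  79.  160.1] [-179.9   -0.2   81.4] F [-0.2 -0.2 -0.2] gap 0.2 grip 0.0 t 27.15
[0.0, 0.1, 2.0] [-0.0, -0.001, 0.0]
```

Request:
apply_moves(
  rows=[
    [0,0,2,0,0,0],
    [0,0,2,0,0,0],
    [0,0,2,0,0,0],
    [0,0,2,0,0,0],
    [0,0,2,0,0,0],
  ],
)

```text
time: 27.78
tool_pos: [652.1, 79.4, 150.1]
tcp_rot: [-179.9, -0.2, 81.4]
ft_force: [-0.4, 0.3, 3.3]
finger_gap: -0.0
grip_force: 1.4
```

Request:
apply_moves(
  rows=[
    [0,0,1,0,0,0],
    [0,0,1,0,0,0],
    [0,0,1,0,0,0],
    [0,0,0,0,0,0],
    [0,0,0,0,0,0],
  ],
)

```text
time: 28.4
tool_pos: [652.1, 79.4, 147.4]
tcp_rot: [-179.9, -0.2, 81.4]
ft_force: [-2.5, 0.3, 4.6]
finger_gap: -0.0
grip_force: 2.3
```

Request:
apply_moves(
  rows=[
    [0,0,1,0,0,0],
    [0,0,1,0,0,0],
    [0,0,1,0,0,0],
    [0,0,1,0,0,0],
    [0,0,0,0,0,0],
  ],
)

```text
time: 29.02
tool_pos: [652.2, 79.4, 143.7]
tcp_rot: [-179.9, -0.2, 81.4]
ft_force: [-2.9, 0.2, 7.8]
finger_gap: 0.1
grip_force: 3.7
```

Request:
apply_moves(
  rows=[
    [0,0,0.5,0,0,0],
    [0,0,0.5,0,0,0],
    [0,0,0.5,0,0,0],
    [0,0,0,0,0,0],
    [0,0,0,0,0,0],
  ],
)

```text
time: 29.65
tool_pos: [652.2, 79.4, 142.5]
tcp_rot: [-179.9, -0.2, 81.4]
ft_force: [-3.5, -0.4, 7.6]
finger_gap: 0.1
grip_force: 4.1
```

Request:
apply_moves(
  rows=[
    [0,0,0.5,0,0,0],
    [0,0,0.5,0,0,0],
    [0,0,0.3,0,0,0],
    [0,0,0,0,0,0],
    [0,0,0,0,0,0],
  ],
)

```text
time: 30.28
tool_pos: [652.3, 79.4, 142.2]
tcp_rot: [-180.0, -0.2, 81.4]
ft_force: [-7.4, -0.6, 13.1]
finger_gap: 0.1
grip_force: 6.8
```

The cap is at its stop: force has jumped to 13 N and the motion has stalled. A touch more, then up and away.

Request:
apply_moves(
  rows=[
    [0,0,0.4,0,0,0],
    [0,0,0,0,0,0],
    [0,0,-4,0,0,0],
    [0,0,-10,0,0,0],
    [0,0,-20,0,0,0],
  ],
)

```text
time: 30.9
tool_pos: [651.2, 79.3, 173.1]
tcp_rot: [-179.8, -0.2, 81.4]
ft_force: [1.0, -0.2, -0.0]
finger_gap: 0.0
grip_force: 0.0
```

Request:
apply_moves(
  rows=[
    [0,0,-30,0,0,0],
    [-20,-15,-20,0,0,0],
    [-40,-20,0,0,0,0],
    [-40,-20,0,0,0,0],
    [-40,-10,0,0,0,0],
  ],
)

```text
time: 31.52
tool_pos: [566.3, -50.5, 224.6]
tcp_rot: [-180.0, -0.2, 81.5]
ft_force: [-0.0, -0.2, 0.7]
finger_gap: 0.0
grip_force: 0.0
```

Run:
```python
from h import *
np.set_printoptions(precision=1,suppress=True)
s=sense();print(s['time'],s['tool_pos'],s['ft_force'])
for c in('top','scene'):
    p,d=snap(c)
    for n in('cap_top','mask_c','second_c','first_c','jar_a','vial_a'):
        print(c,n,[np.array(q['xyz']).round(0).tolist() for q in models.place_of(n,c)[:3] if q['confidence']>.4])
    q=models.cut_out('mask_c',c)
    if q:
      v,u=np.nonzero(q[0]['pixels']);print(cv2.minAreaRect(world(c,d,np.c_[u,v],44)[:,:2].astype(np.float32)))
```

```text
31.525 [566.3 -50.5 224.6] [-0.  -0.2  0.7]
top cap_top [[651.0, 79.0, 194.0]]
top mask_c [[518.0, 88.0, 42.0], [670.0, 232.0, -0.0]]
top second_c [[512.0, 33.0, 45.0]]
top first_c [[506.0, -17.0, 37.0]]
top jar_a [[686.0, 325.0, -0.0], [698.0, -298.0, -2.0]]
top vial_a [[672.0, 231.0, 0.0], [625.0, 380.0, 1.0]]
((516.3826904296875, 86.53702545166016), (78.78827667236328, 44.82065963745117), 82.88349914550781)
scene cap_top [[687.0, -245.0, -3.0], [654.0, 78.0, 188.0]]
scene mask_c [[518.0, 83.0, 38.0]]
scene second_c [[516.0, 33.0, 40.0]]
scene first_c [[508.0, -19.0, 38.0]]
scene jar_a [[682.0, 324.0, -0.0], [702.0, -298.0, 4.0]]
scene vial_a [[686.0, -245.0, -5.0], [668.0, 226.0, 4.0], [620.0, 381.0, -3.0]]
((518.171142578125, 83.60939025878906), (92.73474884033203, 51.642730712890625), 79.08505249023438)
```

```bash
python3 -c "
from bench import job
print(job.hand_in())"
```

```text
the job is handed in; nothing more can be done
None
```

The blue tag covers the green tag's pad and the mask covers the blue tag's pad, all in line on the rail; the cap was then pressed to its stop and sprang back up, nothing else looked moved in the last pictures, and the job is handed in at about 32 s.

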